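Shim a brake pad from the magazine

ROBOT

A 7-joint arm with a two-finger parallel gripper is mounted at the origin on a cart in front of the work surface, level with it; the furniture and walls round the work are solid. World frame = base frame: x ahead of the robot, y to its left, z up, the work surface at z = 0. Lengths are in m, angles in rad, forces in N, time in s.
With the tool pointing down it reaches from about 0.425 to 0.875 m from the base axis. Payload 8.4 kg.
Tool frame: the origin (TCP) lies midway between the tips of the shut fingers; the grasp point (between the pads) lies 19 mm behind it; z points along the fingers, y is the line along which they close (so a half turn about z gives the same grasp; the last joint's range is limited). The gripper opens to 87 mm and grips with 3 to 60 N. Pads are 19 mm wide; open, the fingers measure 117 mm over their backs; the gripper's body (75 mm by 190 mm) begins 51 mm behind the grasp point.
Start: joints at [1.061, 0.333, 0.04, 1.465, -0.013, 1.343, -0.059], TCP at [0.26, -0.596, 0.223] pointing down, gripper open.
Joint ranges: [-2.58, 2.58], [-0.38, 2.09], [-1.3, 1.39], [0.25, 2.4], [-1.5, 4.64], [0.08, 2.09], [-2.65, 2.65]. Speed limits (rad/s): [2.22, 2.22, 2.79, 2.79, 3.14, 3.14, 3.14].

INTERFACE

Orientations are given as a 3x3 rotation matrix whose columns are the frame's x, y, z axes.
In Python, from rig import env gives the robot as it stands.
- The arm moves only by the tool servo_tool, never from a script. Its argument "commands" is a list of rows, each an object of numbers: "dx", "dy", "dz": the shift along the tool's x, y, z in mm; "turn": the turn about the tool's z in degrees. A call has 1 to 10 rows; each row is the pose to reach, as a shift and turn from the pose commanded when the call began, along the tool's axes at that moment; what a row does not reach only later rows make up. A row lasts 1/12 s, in which the tool goes at most 41.7 mm and 7.16 degrees, less where a joint would pass 70% of its speed; a pose out of reach is approached as far as the arm can. A call with a gripper value outside its range is refused whole. "claw" is the closure, from -1 (fully open) to 1 (shut), set as the call begins (left out, the last holds). The fingers move at their own pace and stop on an object; the grip force is fixed at half the most. Time passes only in rows, so rows that repeat a pose let the fingers close. It gives the time, the measured TCP pose, the force, the opening and the grip force at its end, in the units of the state.
- env.get_obs(): the state, without advancing time (a new reading comes with each control period).
- env.capture(name): name is "side" or "top" or "wrist"; returns the picture (420x560x3 uint8, blue, green, red); there is no depth.
- env.camera_info(name): a dict with "intrinsics" (3x3 intrinsics, pixels), "R" (3x3) and "t" (3): a world point X has camera coordinates R X + t; the wrist camera has in their place "tool_from_camera" (4x4, takes a point from camera to tool coordinates, whose origin is the TCP and whose axes are the flange's). Camera axes: x right, y down, z forward; pixel columns grow to the right and rows downward; lengths in m; the calibration is good to about 2 mm. A picture is of the moment at which its call begins: read the wrist's pose just before it. camera_info takes no time and is no camera call.
- env.hand_in(): hands the job in; it is judged then, once.
Trained networks look in the newest picture that a camera, given by its name, has taken for a name from the list of things; names that differ only in an ending like _2 or _b are one class to them, and where a whole thing is asked for, a point or a joint stands for the part that bears it (a point fixed in the world has none). Each returns a list of dicts, best first, with "p" (0 to 1); they miss things now and then, are a little off and sometimes report something else, mostly with a low value. They report only what shows in the picture. A call takes as long as a camera call.
- env.boxes_of(name, camera): "centre" ([row, column] in pixels, amid what is visible of it).
- env.regions_of(name, camera): "region" (420x560 bool, what is visible of it) and "centre" ([row, column] in pixels, amid what is visible of it).
- env.landmark_of(name, camera): "centre" ([row, column] in pixels: a listed point, or the origin of a listed thing).
The state is a dict: "time": time; "joint_positions": joint angles; "qd": joint speeds; "joint_efforts": joint torques, N m; "tool_pos": TCP position; "ee_rot": TCP orientation; "force": force on the tool from outside, world axes, zero at the start; "ft_torque": the same for the moment, N m; "grip_width": finger opening in m; "finger_force": force on a finger pad.
Only numpy, scipy, OpenCV 4.12 (cv2) and the standard library are available. Lean on these libraries where they do the work, as an engineer would, in place of code of your own. Each camera call takes 0.05 s, during which the arm holds its last target. There are 200 camera calls.

TASK

Lift the ball bearing off the stack of shim plates and set it down flat and gently on a free spot of the bench. Then slide only the top plate out over the open end of the magazine until it overhangs enough to be pinched, then pick it up and lay it gently and squarely on top of the brake pad, its long side along the pad. Leave the other plates in the magazine, the pad where it lies, and the glue bottle, white cup and tape measure alone.

Things in the scene. Friction and masses are not known exactly. Their poses are not given: they have to be found in the camera images.
- magazine: fixed shim magazine, blue block 80 x 132 mm (x, y) on a grey foot 110 x 138 x 8 mm. Origin: centre of its underside on the bench; z up, y points along the pocket out of its open end. Pocket 61.5 mm wide, 123 mm long (y -61.5 to 61.5), floor at z 45 mm. Side cheeks and red back stop (-y end) reach z 54 mm, flush with the stack of three plates. A plate does not tip until slid out about 60 mm.
- open_end (a point): magazine's end face at the open end (y +66 mm in the magazine's frame), mid-width, at the pocket floor's height (45 mm); axes as the magazine's. A low lip across this end, to z 49.5 mm, holds back the lower two plates but lets the top one slide over it; beyond it nothing is under the plate down to the bench
- top_shim_centre (a point): centre of the top shim plate: loose bright steel, 58 mm wide (x) x 120 mm long (y) x 3 mm thick (z up), about 0.11 kg, uppermost of three alike, lying in the magazine's pocket with its centre at z 52.5 mm at the start. Plates slide on one another with low friction (about 0.3), less than fingertips have on steel, so it can be dragged by pressing on it
- shim_middle: second plate of the stack, same size; origin at the centre of its underside
- shim_bottom: lowest plate of the stack, same size; origin at the centre of its underside
- bearing_centre (a point): centre of the loose ball bearing, a steel ring 52 mm across and 15 mm high, about 0.11 kg, lying flat (axis z); at the start it weighs down the stack, underside at z 54 mm
- pad_top (a point): centre of the upper face of the loose brake pad, 17 mm above the bench, 0.38 kg. It lies with its steel backing plate up: 120 mm long (y) by 52 mm wide (x), 6 mm thick, edges slightly curved, a 16 mm wide ear reaching out to 73 mm at each end; dark lining 48 mm wide below. Its z axis points down
- free_bench (a point): fixed point on the bench top, in a spot about 90 mm across that is always free. The polisher lies between it and the magazine, its upright black handle reaching 0.23 m above the bench; the shelf with disc cartons at the back reaches 0.36 m, so keep high and do not swing out far when crossing
- glue_bottle: bystander: white glue bottle with red nozzle, 44 mm across, 136 mm tall; origin at the centre of its underside
- white_cup: bystander: white cup, 67 mm across, 61 mm tall; origin at the centre of its underside
- tape_measure: bystander: yellow tape measure, about 79 x 89 x 36 mm; origin at its underside near the middle

How it is judged:
On the way, in this order (a step that is already met when the one before it is completed fails the run):
1. the bearing lies on the bench clear of the magazine, and the top plate is still in the pocket (horizontal distance between bearing_centre and magazine above 0.085 m and height (world z) of bearing_centre below 0.0105 m and y of top_shim_centre in the frame of magazine between -0.015 and 0.015 m and height (world z) of top_shim_centre below 0.056 m), for 0.2 s.
2. the top plate has slid out so that it overhangs the open end by at least 20 mm while it still lies flat on the stack (y of top_shim_centre in the frame of magazine between 0.026 and 0.065 m and height (world z) of top_shim_centre between 0.049 and 0.056 m and angle between top_shim_centre's own z axis and vertical below 0.1 rad and horizontal distance between bearing_centre and magazine above 0.07 m), for 0.2 s.
At the end, for the whole second after the job is handed in: Plate flat on the brake pad (centre within 10 mm, long axes within 8 degrees, tilt under 0.05 rad), bearing flat on the bench, at least 85 mm from the magazine's centre, both at rest; other two plates still in the magazine (within 12 mm); pad within 30 mm of where it lay (horizontal distance between top_shim_centre and pad_top below 0.01 m and angle between the y axis of top_shim_centre and the y axis of pad_top, either way round below 0.14 rad and height (world z) of top_shim_centre between 0.0165 and 0.0205 m and angle between top_shim_centre's own z axis and vertical below 0.05 rad and horizontal distance between bearing_centre and magazine above 0.085 m and height (world z) of bearing_centre between 0.005 and 0.0105 m and angle between bearing_centre's own z axis and vertical below 0.06 rad and linear speed of each of bearing, shim_top below 0.02 m/s and y of shim_middle in the frame of magazine between -0.012 and 0.012 m and y of shim_bottom in the frame of magazine between -0.012 and 0.012 m and height (world z) of shim_middle below 0.051 m and distance of pad_top from where it was at the start of the episode below 0.03 m); the robot touches nothing.
It fails at once if the glue bottle, white cup or tape measure is pushed or knocked more than 30 mm from where it stood (distance of any of glue_bottle, white_cup, tape_measure from where it was at the start of the episode above 0.03 m).
It fails at once if the plate hits the pad or bench hard, as when it is dropped (faster than 0.5 m/s when within 15 mm of its place on the pad or lower) (height (world z) of top_shim_centre below 0.0335 m and linear speed of shim_top above 0.5 m/s).
It fails at once if the bearing hits the bench hard, as when it is dropped (faster than 0.5 m/s with its centre lower than 35 mm) (height (world z) of bearing_centre below 0.035 m and linear speed of bearing above 0.5 m/s).
It fails at once if a lower plate is drawn out of the magazine by more than 20 mm (y of any of shim_middle, shim_bottom in the frame of magazine above 0.02 m).
It also fails if it takes over 72 s, if anything falls off the work surface, if the arm or the gripper's body presses on something with over 40 N, if the wrist force passes 120 N, or if a joint passes its speed limit or range.

## Working session

There is one attempt and no reset: what is moved stays moved. The work goes in short steps, Python scripts to look and compute and a tool call to move; the robot and the scene stay as the last step left them, time stands still between calls to the robot, and variables do not carry over. Pictures are saved under pics/ and viewed, at most 10 in all, crops included, and the job is handed in when it is done.

Besides the shell and the picture viewer there is one more tool, called after ">>>" by a JSON object that holds its "fn" and its "kwargs". servo_tool: Moves the arm, as the interface text tells. Its arguments: {"type":"object","properties":{"commands":{"type":"array","items":{"type":"object","properties":{"dx":{"type":"number"},"dy":{"type":"number"},"dz":{"type":"number"},"turn":{"type":"number"}}}},"claw":{"type":"number"}},"required":["commands"]}

```bash
mkdir -p pics
cat > h.py <<'E'
import numpy as np, cv2
from rig import env
def ray(cam,rc,o=None):
    i=env.camera_info(cam);K=np.array(i["intrinsics"]);d=np.linalg.inv(K)@[rc[1],rc[0],1]
    if "R" in i:
        R=np.array(i["R"]);t=np.array(i["t"]);return -R.T@t,R.T@d
    T=np.array(i["tool_from_camera"]);o=o or env.get_obs()
    R=np.array(o["ee_rot"]);p=np.array(o["tool_pos"])
    return R@T[:3,3]+p,R@(T[:3,:3]@d)
def atz(cam,rc,z,o=None):
    c,d=ray(cam,rc,o);return c+d*(z-c[2])/d[2]
def proj(cam,X,o=None):
    i=env.camera_info(cam);K=np.array(i["intrinsics"])
    if "R" in i: c=np.array(i["R"])@X+np.array(i["t"])
    else:
        T=np.array(i["tool_from_camera"]);o=o or env.get_obs()
        q=np.array(o["ee_rot"]).T@(np.array(X)-np.array(o["tool_pos"]));c=T[:3,:3].T@(q-T[:3,3])
    u=K@c;return (u/u[2])[[1,0]]
E
python3 - <<'E'
from h import *
np.set_printoptions(precision=4,suppress=True)
o=env.get_obs();print(o)
Z=dict(magazine=0,open_end=.045,top_shim_centre=.0525,bearing_centre=.0615,pad_top=.017,free_bench=0,glue_bottle=0,white_cup=0,tape_measure=0)
for c in("top","side"):
    im=env.capture(c);cv2.imwrite(f"pics/{c}0.png",im)
    for n,z in Z.items():
        r=env.landmark_of(n,c)
        for q in r[:2]: print(c,n,round(q["p"],2),np.array(q["centre"]),atz(c,q["centre"],z))
E
```

```text
{'time': 0.0, 'joint_positions': array([ 1.0608,  0.3339,  0.0399,  1.4663, -0.0134,  1.3433, -0.0585]), 'qd': array([-0.    ,  0.0015,  0.0009, -0.0005, -0.001 , -0.0001, -0.0011]), 'joint_efforts': array([ -0.0005, -65.6374,   1.3342, -40.3794,  -0.0598,   0.0448,
         0.0002]), 'tool_pos': array([ 0.2593, -0.5955,  0.2217]), 'ee_rot': array([[ 0.9168,  0.3993, -0.0008],
       [ 0.3993, -0.9168,  0.0014],
       [-0.0001, -0.0016, -1.    ]]), 'force': array([-0.3666,  0.612 , -0.5897]), 'ft_torque': array([ 0.0782, -0.0035, -0.0059]), 'finger_force': 0.0, 'grip_width': 0.08677100180058532}
top magazine 0.56 [166.6 198.5] [0.6189 0.2006 0.    ]
top open_end 0.62 [153.3 176.1] [0.6265 0.261  0.045 ]
top open_end 0.32 [281.1 388.4] [ 0.4108 -0.3866  0.045 ]
top top_shim_centre 0.82 [158.1 197.4] [0.6236 0.1949 0.0525]
top top_shim_centre 0.32 [256.3 414.7] [ 0.4896 -0.4412  0.0525]
top bearing_centre 0.68 [163.3 194.1] [0.6027 0.1962 0.0615]
top pad_top 0.57 [222.3 185. ] [0.4429 0.1823 0.017 ]
top free_bench 0.93 [281.6 390.9] [ 0.4198 -0.4031  0.    ]
top glue_bottle 0.86 [261.8 211.5] [0.3564 0.0825 0.    ]
top white_cup 0.91 [256.8 412.4] [ 0.5009 -0.4493  0.    ]
top tape_measure 0.64 [241.5 348.7] [ 0.5017 -0.2716  0.    ]
side magazine 0.84 [248.5 178. ] [0.6144 0.187  0.    ]
side open_end 0.96 [250.9 149.8] [0.6239 0.2565 0.045 ]
side top_shim_centre 0.9 [235.7 171.1] [0.621  0.1934 0.0525]
side bearing_centre 0.63 [233.3 175.6] [0.6124 0.1841 0.0615]
side free_bench 0.58 [177.4 376.4] [ 0.4112 -0.4108  0.    ]
side white_cup 0.84 [158.8 365.4] [ 0.4881 -0.4577  0.    ]
side tape_measure 0.93 [182.3 326.2] [ 0.5055 -0.2831  0.    ]
```

```bash
python3 -c "
import cv2,numpy as np
a=[cv2.imread(f'pics/{c}0.png') for c in('top','side')]
cv2.imwrite('pics/b0.png',cv2.resize(np.hstack(a),(800,300),interpolation=cv2.INTER_AREA))"
```

```text
(no output)
```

View pics/top0.png

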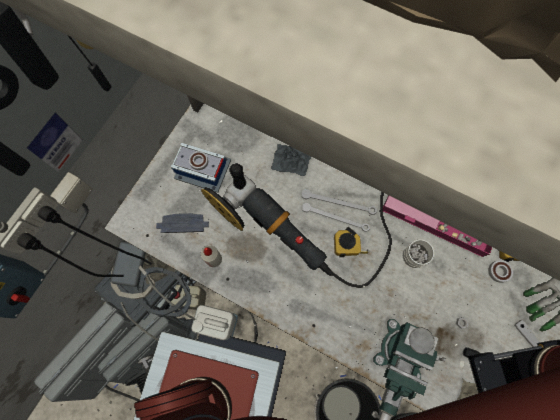

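View pics/side0.png

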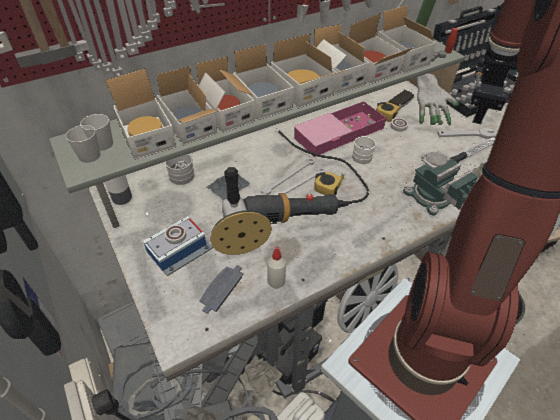

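The top view shows the magazine with the bearing at about (199,163), the pad at (181,222), the polisher at (238,172)–(320,265), and a free spot around (391,281). The side view agrees. I'll move over the magazine at a safe height and look from there.

>>> {"fn": "servo_tool", "kwargs": {"commands": [{"dz": -40},{"dz": -80,"dx": 10,"dy": -10},{"dx": 40,"dy": -35,"dz": -110},{"dx": 70,"dy": -60,"dz": -110},{"dx": 100,"dy": -90,"dz": -110},{"dx": 130,"dy": -118,"dz": -110},{"dx": 160,"dy": -145,"dz": -110},{"dx": 190,"dy": -172,"dz": -110},{"dx": 220,"dy": -200,"dz": -110},{"dx": 250,"dy": -226,"dz": -110}], "claw": -1}}

```text
invalid input at $.commands[0]: expected keys dx, dy, dz, turn
```

>>> {"fn": "servo_tool", "kwargs": {"commands": [{"dx": 30,"dy": -27},{"dx": 60,"dy": -54},{"dx": 90,"dy": -81},{"dx": 120,"dy": -108},{"dx": 150,"dy": -135},{"dx": 180,"dy": -162},{"dx": 210,"dy": -189},{"dx": 240,"dy": -216},{"dx": 270,"dy": -243},{"dx": 290,"dy": -262}]}}

```text
invalid input at $.commands[0]: expected keys dx, dy, dz, turn
```

>>> {"fn": "servo_tool", "kwargs": {"commands": [{"dx": 26,"dy": -24,"turn": -6},{"dx": 52,"dy": -47,"turn": -12},{"dx": 78,"dy": -70,"turn": -18},{"dx": 104,"dy": -93,"turn": -24},{"dx": 104,"dy": -93,"turn": -30},{"dx": 104,"dy": -93,"turn": -37},{"dx": 104,"dy": -93,"turn": -44},{"dx": 104,"dy": -93,"turn": -51},{"dx": 104,"dy": -93,"turn": -58},{"dx": 104,"dy": -93,"turn": -58}]}}

```text
invalid input at $.commands[0]: expected keys dx, dy, dz, turn
```

```bash
cat > look.py <<'E'
from h import *
import sys
np.set_printoptions(precision=4,suppress=True)
Z=dict(magazine=0,open_end=.045,top_shim_centre=.0525,bearing_centre=.0615,pad_top=.017,free_bench=0,glue_bottle=0)
def look(names,tag,cam="wrist"):
    o=env.get_obs();print(o["time"],o["tool_pos"],o["ee_rot"][:,1],o["joint_positions"])
    cv2.imwrite(f"pics/{tag}.png",env.capture(cam))
    for n in names:
        for q in env.landmark_of(n,cam)[:2]: print(n,round(q["p"],2),np.array(q["centre"]),atz(cam,q["centre"],Z[n],o))
if __name__=="__main__": look(sys.argv[2:],sys.argv[1])
E
python3 look.py w1 magazine open_end top_shim_centre bearing_centre pad_top glue_bottle
```

```text
1.0 [ 0.2596 -0.5959  0.2225] [ 0.3994 -0.9168 -0.0001] [ 1.0608  0.3332  0.0399  1.4654 -0.0134  1.3433 -0.0585]
```

View pics/w1.png

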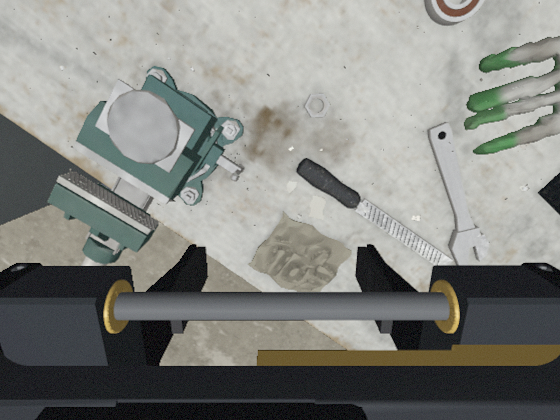

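Those moves were refused because every row needs all four keys, so the arm hasn't moved. The picture shows the start area, with the vise at (140,130).

>>> {"fn": "servo_tool", "kwargs": {"commands": [{"dx": 0,"dy": 0,"dz": -40,"turn": 0},{"dx": 10,"dy": -10,"dz": -80,"turn": 0},{"dx": 40,"dy": -35,"dz": -110,"turn": 0},{"dx": 70,"dy": -60,"dz": -110,"turn": 0},{"dx": 100,"dy": -90,"dz": -110,"turn": 0},{"dx": 130,"dy": -118,"dz": -110,"turn": 0},{"dx": 160,"dy": -145,"dz": -110,"turn": 0},{"dx": 190,"dy": -172,"dz": -110,"turn": 0},{"dx": 220,"dy": -200,"dz": -110,"turn": 0},{"dx": 250,"dy": -226,"dz": -110,"turn": 0}], "claw": -1}}

```text
time: 2.18
tool_pos: [0.3988, -0.2867, 0.3329]
ee_rot: [[0.917, 0.399, 0.0], [0.399, -0.917, -0.001], [0.0, 0.001, -1.0]]
force: [1.7, -0.8, 0.5]
grip_width: 0.0866
finger_force: 0.0
```

>>> {"fn": "servo_tool", "kwargs": {"commands": [{"dx": 30,"dy": -27,"dz": 0,"turn": 0},{"dx": 60,"dy": -54,"dz": 0,"turn": 0},{"dx": 90,"dy": -81,"dz": 0,"turn": 0},{"dx": 120,"dy": -108,"dz": 0,"turn": 0},{"dx": 150,"dy": -135,"dz": 0,"turn": 0},{"dx": 180,"dy": -162,"dz": 0,"turn": 0},{"dx": 210,"dy": -189,"dz": 0,"turn": 0},{"dx": 240,"dy": -216,"dz": 0,"turn": 0},{"dx": 270,"dy": -243,"dz": 0,"turn": 0},{"dx": 290,"dy": -262,"dz": 0,"turn": 0}]}}

```text
time: 3.02
tool_pos: [0.5603, 0.0711, 0.3326]
ee_rot: [[0.916, 0.402, 0.0], [0.402, -0.916, 0.001], [0.001, -0.001, -1.0]]
force: [-0.3, 0.5, 0.1]
grip_width: 0.0866
finger_force: 0.0
```

>>> {"fn": "servo_tool", "kwargs": {"commands": [{"dx": 26,"dy": -24,"dz": 0,"turn": -6},{"dx": 52,"dy": -47,"dz": 0,"turn": -12},{"dx": 78,"dy": -70,"dz": 0,"turn": -18},{"dx": 104,"dy": -93,"dz": 0,"turn": -24},{"dx": 104,"dy": -93,"dz": 0,"turn": -30},{"dx": 104,"dy": -93,"dz": 0,"turn": -37},{"dx": 104,"dy": -93,"dz": 0,"turn": -44},{"dx": 104,"dy": -93,"dz": 0,"turn": -51},{"dx": 104,"dy": -93,"dz": 0,"turn": -58},{"dx": 104,"dy": -93,"dz": 0,"turn": -58}]}}

```text
time: 3.85
tool_pos: [0.618, 0.1938, 0.3324]
ee_rot: [[0.142, 0.99, -0.0], [0.99, -0.142, 0.0], [0.0, -0.0, -1.0]]
force: [-0.3, 0.3, -0.3]
grip_width: 0.0872
finger_force: 0.0
```

```bash
python3 look.py w2 magazine open_end top_shim_centre bearing_centre pad_top glue_bottle
```

```text
3.85 [0.618  0.1938 0.3324] [ 0.9899 -0.1415 -0.0003] [ 0.1732  0.396  -0.778   1.2535  0.274   1.5978 -0.699 ]
open_end 0.75 [124.6 279.9] [0.6245 0.2561 0.045 ]
top_shim_centre 0.81 [171.7 278.8] [0.6136 0.1915 0.0525]
bearing_centre 0.8 [176.5 277.5] [0.6111 0.1867 0.0615]
pad_top 0.96 [181.5 170.8] [0.4416 0.1934 0.017 ]
glue_bottle 0.61 [246.8 146.4] [0.3637 0.0829 0.    ]
```

View pics/w2.png

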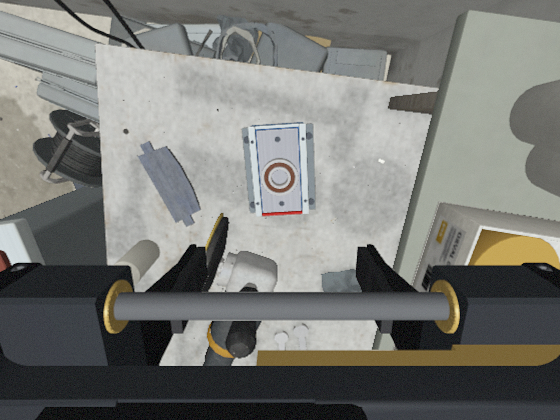

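The wrist view shows the magazine at (280,168) with its open end at the top (row 126) and the red stop at row 213. The bearing is at (279,177), the pad runs from (147,147) to (190,220), and there is free bench around (205,95).

Run:
```python
from h import *
np.set_printoptions(precision=4,suppress=True)
o=env.get_obs()
for n,rc,z in [("open",(126,278),.054),("red",(213,282),.054),("bear",(177,279.5),.069),("free",(95,205),0),("handle",(335,240),.23),("pad1",(147,147),.017),("pad2",(220,190),.017),("edge",(60,205),0)]:
    print(n,atz("wrist",rc,z,o))
for n in("bearing_centre","pad_top","magazine"):
    for r in env.regions_of(n,"wrist")[:1]:
        m=r["region"].astype(np.uint8);c=max(cv2.findContours(m,0,1)[0],key=cv2.contourArea)
        rect=cv2.minAreaRect(c);b=cv2.boxPoints(rect);print(n,round(r["p"],2),rect)
        z={"bearing_centre":.069,"pad_top":.017,"magazine":.054}[n]
        print(atz("wrist",rect[0][::-1],z,o),[atz("wrist",p[::-1],z,o)[:2] for p in b])
```

```text
open [0.6223 0.255  0.054 ]
red [0.609  0.1291 0.054 ]
bear [0.6141 0.1871 0.069 ]
free [ 0.5198  0.3133 -0.    ]
handle [0.5546 0.0627 0.23  ]
pad1 [0.4195 0.2524 0.017 ]
pad2 [0.4562 0.1273 0.017 ]
edge [ 0.5305  0.3601 -0.    ]
bearing_centre 0.59 ((279.5, 176.99998474121094), (36.06245040893555, 36.06245040893555), 45.0)
[0.6141 0.1871 0.069 ] [array([0.5788, 0.1925]), array([0.6194, 0.2221]), array([0.6494, 0.1818]), array([0.6085, 0.1503])]
pad_top 0.94 ((171.32057189941406, 181.93515014648438), (94.51091003417969, 33.64803695678711), 59.676395416259766)
[0.4422 0.1939 0.017 ] [array([0.3972, 0.2517]), array([0.4477, 0.2697]), array([0.4904, 0.1322]), array([0.4362, 0.1103])]
magazine 0.79 ((280.1688537597656, 168.9785919189453), (93.27825927734375, 71.85377502441406), 86.34777069091797)
[0.6163 0.1955 0.054 ] [array([0.5727, 0.2642]), array([0.671 , 0.2555]), array([0.6639, 0.1204]), array([0.556 , 0.1293])]
```

>>> {"fn": "servo_tool", "kwargs": {"commands": [{"dx": -7.5,"dy": -3.5,"dz": 40,"turn": -2},{"dx": -7.5,"dy": -3.5,"dz": 80,"turn": -2},{"dx": -7.5,"dy": -3.5,"dz": 120,"turn": -2},{"dx": -7.5,"dy": -3.5,"dz": 160,"turn": -2},{"dx": -7.5,"dy": -3.5,"dz": 195,"turn": -2},{"dx": -7.5,"dy": -3.5,"dz": 225,"turn": -2},{"dx": -7.5,"dy": -3.5,"dz": 250,"turn": -2},{"dx": -7.5,"dy": -3.5,"dz": 265,"turn": -2},{"dx": -7.5,"dy": -3.5,"dz": 273,"turn": -2},{"dx": -7.5,"dy": -3.5,"dz": 273,"turn": -2}]}}

```text
time: 5.18
tool_pos: [0.6128, 0.1868, 0.0584]
ee_rot: [[0.113, 0.994, -0.002], [0.994, -0.113, -0.0], [-0.001, -0.002, -1.0]]
force: [-0.4, -0.3, -0.1]
grip_width: 0.0867
finger_force: 0.0
```

>>> {"fn": "servo_tool", "kwargs": {"commands": [{"dx": 0,"dy": 0,"dz": 0,"turn": 0},{"dx": 0,"dy": 0,"dz": 0,"turn": 0},{"dx": 0,"dy": 0,"dz": 0,"turn": 0},{"dx": 0,"dy": 0,"dz": 0,"turn": 0},{"dx": 0,"dy": 0,"dz": 0,"turn": 0},{"dx": 0,"dy": 0,"dz": 0,"turn": 0}], "claw": 1}}

```text
time: 5.68
tool_pos: [0.6137, 0.1871, 0.0601]
ee_rot: [[0.113, 0.994, 0.001], [0.994, -0.113, 0.0], [0.0, 0.001, -1.0]]
force: [0.2, -0.2, -0.1]
grip_width: 0.0548
finger_force: 0.0
```

>>> {"fn": "servo_tool", "kwargs": {"commands": [{"dx": 0,"dy": 0,"dz": 0,"turn": 0},{"dx": 0,"dy": 0,"dz": 0,"turn": 0},{"dx": 0,"dy": 0,"dz": 0,"turn": 0},{"dx": 0,"dy": 0,"dz": 0,"turn": 0}]}}

```text
time: 6.02
tool_pos: [0.6136, 0.187, 0.0599]
ee_rot: [[0.113, 0.994, 0.0], [0.994, -0.113, 0.0], [0.0, 0.0, -1.0]]
force: [-1.2, -1.0, 3.8]
grip_width: 0.0501
finger_force: 30.0
```

>>> {"fn": "servo_tool", "kwargs": {"commands": [{"dx": 0,"dy": 0,"dz": -5,"turn": 0},{"dx": 0,"dy": 0,"dz": -12,"turn": 0},{"dx": 0,"dy": 0,"dz": -25,"turn": 0},{"dx": 0,"dy": 0,"dz": -40,"turn": 0},{"dx": 0,"dy": 0,"dz": -50,"turn": 0},{"dx": 0,"dy": 0,"dz": -50,"turn": 0}]}}

```text
time: 6.52
tool_pos: [0.615, 0.1879, 0.1133]
ee_rot: [[0.113, 0.994, 0.005], [0.994, -0.113, 0.001], [0.002, 0.004, -1.0]]
force: [0.9, 0.4, -1.6]
grip_width: 0.0499
finger_force: 30.0
```

>>> {"fn": "servo_tool", "kwargs": {"commands": [{"dx": 15,"dy": -15,"dz": 0,"turn": 0},{"dx": 38,"dy": -38,"dz": 0,"turn": 0},{"dx": 62,"dy": -62,"dz": 0,"turn": 0},{"dx": 85,"dy": -85,"dz": 0,"turn": 0},{"dx": 107,"dy": -107,"dz": 10,"turn": 0},{"dx": 107,"dy": -107,"dz": 35,"turn": 0},{"dx": 107,"dy": -107,"dz": 60,"turn": 0},{"dx": 107,"dy": -107,"dz": 75,"turn": 0},{"dx": 107,"dy": -107,"dz": 85,"turn": 0},{"dx": 107,"dy": -107,"dz": 92,"turn": 0}]}}

```text
time: 7.35
tool_pos: [0.5191, 0.3048, 0.0165]
ee_rot: [[0.113, 0.994, -0.001], [0.994, -0.113, -0.0], [-0.001, -0.001, -1.0]]
force: [0.4, 0.2, -0.5]
grip_width: 0.0501
finger_force: 30.0
```

>>> {"fn": "servo_tool", "kwargs": {"commands": [{"dx": 0,"dy": 0,"dz": 3,"turn": 0},{"dx": 0,"dy": 0,"dz": 6,"turn": 0},{"dx": 0,"dy": 0,"dz": 9,"turn": 0},{"dx": 0,"dy": 0,"dz": 9,"turn": 0},{"dx": 0,"dy": 0,"dz": 9,"turn": 0}]}}

```text
time: 7.77
tool_pos: [0.5195, 0.3055, 0.0091]
ee_rot: [[0.113, 0.994, 0.001], [0.994, -0.113, 0.0], [0.0, 0.001, -1.0]]
force: [0.2, 0.4, -1.1]
grip_width: 0.0505
finger_force: 30.0
```

>>> {"fn": "servo_tool", "kwargs": {"commands": [{"dx": 0,"dy": 0,"dz": 1,"turn": 0},{"dx": 0,"dy": 0,"dz": 2,"turn": 0},{"dx": 0,"dy": 0,"dz": 3,"turn": 0},{"dx": 0,"dy": 0,"dz": 3,"turn": 0}]}}

```text
time: 8.1
tool_pos: [0.5193, 0.3055, 0.0059]
ee_rot: [[0.113, 0.994, 0.0], [0.994, -0.113, 0.0], [0.0, 0.0, -1.0]]
force: [-0.9, -1.5, 1.2]
grip_width: 0.0508
finger_force: 30.0
```

Contact is made, so I'll release, rise and check.

>>> {"fn": "servo_tool", "kwargs": {"commands": [{"dx": 0,"dy": 0,"dz": 0,"turn": 0},{"dx": 0,"dy": 0,"dz": 0,"turn": 0},{"dx": 0,"dy": 0,"dz": 0,"turn": 0},{"dx": 0,"dy": 0,"dz": 0,"turn": 0},{"dx": 0,"dy": 0,"dz": 0,"turn": 0},{"dx": 0,"dy": 0,"dz": -20,"turn": 0},{"dx": 0,"dy": 0,"dz": -60,"turn": 0},{"dx": -20,"dy": 10,"dz": -100,"turn": 0},{"dx": -50,"dy": 30,"dz": -140,"turn": 0},{"dx": -80,"dy": 60,"dz": -180,"turn": 0}], "claw": -1}}

```text
time: 8.93
tool_pos: [0.5553, 0.2384, 0.165]
ee_rot: [[0.109, 0.994, 0.001], [0.994, -0.109, 0.001], [0.001, 0.001, -1.0]]
force: [2.3, 1.4, 0.0]
grip_width: 0.087
finger_force: 0.0
```

>>> {"fn": "servo_tool", "kwargs": {"commands": [{"dx": -30,"dy": 35,"dz": -10,"turn": 0},{"dx": -40,"dy": 45,"dz": -10,"turn": 0},{"dx": -40,"dy": 45,"dz": -10,"turn": 0},{"dx": -40,"dy": 45,"dz": -10,"turn": 0},{"dx": -40,"dy": 45,"dz": -10,"turn": 0}], "claw": 1}}

```text
time: 9.35
tool_pos: [0.5954, 0.1941, 0.1723]
ee_rot: [[0.112, 0.994, -0.001], [0.994, -0.112, 0.001], [0.001, -0.001, -1.0]]
force: [-0.4, 0.0, -0.4]
grip_width: 0.0614
finger_force: 0.0
```

```bash
python3 look.py w3 open_end top_shim_centre bearing_centre pad_top
```

```text
9.35 [0.5954 0.1941 0.1723] [ 0.9938 -0.1116 -0.001 ] [ 0.2114  0.4215 -0.7765  1.5591  0.3023  1.2862 -0.7188]
open_end 0.77 [132.  298.5] [0.6174 0.2553 0.045 ]
top_shim_centre 0.78 [200.2 304.3] [0.6165 0.1926 0.0525]
bearing_centre 0.84 [ 91.8 194.3] [0.5341 0.2983 0.0615]
pad_top 0.84 [206.9 140.1] [0.442  0.1943 0.017 ]
```

View pics/w3.png

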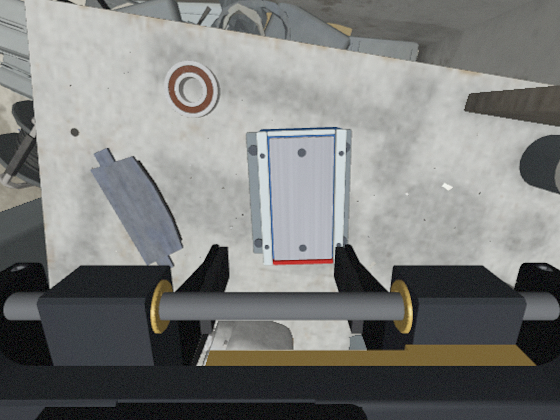

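The bearing lies flat on the bench at (191,90). The plate is seated in the pocket, with corners near (267,136), (334,136), (272,261) and (334,261).

Run:
```python
from h import *
np.set_printoptions(precision=4,suppress=True)
o=env.get_obs();print(o["tool_pos"],o["ee_rot"][:,0])
P=[atz("wrist",p,.054,o) for p in [(136,267.5),(136,334),(261,272),(261,334)]]
print(np.array(P));c=np.mean(P,0);d=(P[0]+P[1]-P[2]-P[3])[:2];print("centre",c,"dir",d/np.linalg.norm(d),np.linalg.norm(d)/2)
h=[atz("wrist",p,.054,o) for p in[(152.5,302.5),(247.5,304)]];print(np.mean(h,0),(h[0]-h[1]))
R=np.array(o["ee_rot"])
for y in(-.01,.03): print(y,R.T@(c+np.r_[d/np.linalg.norm(d)*y,0]-o["tool_pos"]))
r=env.regions_of("pad_top","wrist")[0]
m=r["region"].astype(np.uint8);k=max(cv2.findContours(m,0,1)[0],key=cv2.contourArea)
w=np.array([atz("wrist",(p[0][1],p[0][0]),.017,o)[:2] for p in k],np.float32)
w=w[w[:,1]>0.13];q=cv2.minAreaRect(w);print("pad",r["p"],q,w.mean(0)); print(cv2.boxPoints(q))
```

```text
[0.5955 0.1941 0.1725] [0.1108 0.9938 0.    ]
[[0.5895 0.2556 0.054 ]
 [0.6481 0.249  0.054 ]
 [0.5788 0.1331 0.054 ]
 [0.6408 0.1262 0.054 ]]
centre [0.6143 0.191  0.054 ] dir [0.0733 0.9973] 0.12297000779510045
[0.6156 0.191  0.054 ] [0.0069 0.0933 0.    ]
-0.01 [-0.0111  0.0194  0.1185]
0.03 [0.0289 0.0179 0.1185]
pad 0.56 ((0.442130982875824, 0.19503231346607208), (0.05691833794116974, 0.13377435505390167), 15.7091703414917) [0.4393 0.2022]
[[0.3966 0.2517]
 [0.4328 0.1229]
 [0.4876 0.1383]
 [0.4514 0.2671]]
```

>>> {"fn": "servo_tool", "kwargs": {"commands": [{"dx": -11,"dy": 19,"dz": 20,"turn": -1.5},{"dx": -11,"dy": 19,"dz": 40,"turn": -1.5},{"dx": -11,"dy": 19,"dz": 60,"turn": -1.5},{"dx": -11,"dy": 19,"dz": 80,"turn": -1.5},{"dx": -11,"dy": 19,"dz": 95,"turn": -1.5},{"dx": -11,"dy": 19,"dz": 105,"turn": -1.5},{"dx": -11,"dy": 19,"dz": 111,"turn": -1.5},{"dx": -11,"dy": 19,"dz": 113,"turn": -1.5},{"dx": -11,"dy": 19,"dz": 113,"turn": -1.5},{"dx": -11,"dy": 19,"dz": 113,"turn": -1.5}], "claw": 1}}

```text
time: 10.48
tool_pos: [0.6144, 0.1804, 0.0605]
ee_rot: [[0.086, 0.996, 0.001], [0.996, -0.086, 0.0], [0.001, 0.001, -1.0]]
force: [0.2, -0.3, 0.2]
grip_width: 0.0005
finger_force: 0.0
```

>>> {"fn": "servo_tool", "kwargs": {"commands": [{"dx": 0,"dy": 0,"dz": 1,"turn": 0},{"dx": 0,"dy": 0,"dz": 2,"turn": 0},{"dx": 0,"dy": 0,"dz": 3,"turn": 0},{"dx": 0,"dy": 0,"dz": 4,"turn": 0},{"dx": 0,"dy": 0,"dz": 4,"turn": 0}]}}

```text
time: 10.9
tool_pos: [0.6138, 0.1799, 0.0555]
ee_rot: [[0.087, 0.996, -0.0], [0.996, -0.087, -0.0], [-0.0, -0.0, -1.0]]
force: [0.3, -0.5, 0.4]
grip_width: 0.0006
finger_force: 0.0
```

>>> {"fn": "servo_tool", "kwargs": {"commands": [{"dx": 0,"dy": 0,"dz": 1,"turn": 0},{"dx": 0,"dy": 0,"dz": 2,"turn": 0},{"dx": 0,"dy": 0,"dz": 2,"turn": 0}]}}

```text
time: 11.15
tool_pos: [0.6143, 0.1803, 0.0545]
ee_rot: [[0.087, 0.996, 0.001], [0.996, -0.087, 0.0], [0.0, 0.001, -1.0]]
force: [-1.9, -0.4, 8.3]
grip_width: 0.0004
finger_force: 3.8
```

>>> {"fn": "servo_tool", "kwargs": {"commands": [{"dx": 0,"dy": 0,"dz": 0.6,"turn": 0},{"dx": 2,"dy": 0,"dz": 0.6,"turn": 0},{"dx": 5,"dy": 0,"dz": 0.6,"turn": 0},{"dx": 8,"dy": 0,"dz": 0.6,"turn": 0},{"dx": 11,"dy": 0,"dz": 0.6,"turn": 0},{"dx": 14,"dy": 0,"dz": 0.6,"turn": 0}]}}

```text
time: 11.65
tool_pos: [0.6165, 0.1937, 0.0546]
ee_rot: [[0.087, 0.996, 0.003], [0.996, -0.087, -0.0], [-0.0, 0.003, -1.0]]
force: [-0.6, -3.0, 9.6]
grip_width: 0.0004
finger_force: 4.9
```

The lateral-to-normal force ratio is about 0.31, so the plate is sliding on the stack. I'll keep dragging.

>>> {"fn": "servo_tool", "kwargs": {"commands": [{"dx": 4,"dy": 0,"dz": 0.2,"turn": 0},{"dx": 8,"dy": 0,"dz": 0.2,"turn": 0},{"dx": 12,"dy": 0,"dz": 0.2,"turn": 0},{"dx": 16,"dy": 0,"dz": 0.2,"turn": 0},{"dx": 20,"dy": 0,"dz": 0.2,"turn": 0},{"dx": 24,"dy": 0,"dz": 0.2,"turn": 0},{"dx": 28,"dy": 0,"dz": 0.2,"turn": 0},{"dx": 32,"dy": 0,"dz": 0.2,"turn": 0},{"dx": 35,"dy": 0,"dz": 0.2,"turn": 0},{"dx": 36,"dy": 0,"dz": 0.2,"turn": 0}]}}

```text
time: 12.48
tool_pos: [0.6196, 0.2302, 0.0545]
ee_rot: [[0.087, 0.996, 0.003], [0.996, -0.087, 0.0], [0.0, 0.003, -1.0]]
force: [0.0, -2.9, 11.7]
grip_width: 0.0003
finger_force: 5.6
```

>>> {"fn": "servo_tool", "kwargs": {"commands": [{"dx": 0,"dy": 0,"dz": 0,"turn": 0},{"dx": 0,"dy": 0,"dz": 0,"turn": 0},{"dx": 0,"dy": 0,"dz": 0,"turn": 0},{"dx": 0,"dy": 0,"dz": -10,"turn": 0},{"dx": 0,"dy": 0,"dz": -40,"turn": 0},{"dx": 0,"dy": 0,"dz": -75,"turn": 0},{"dx": 0,"dy": 0,"dz": -110,"turn": 0},{"dx": 0,"dy": 0,"dz": -140,"turn": 0},{"dx": 0,"dy": 0,"dz": -150,"turn": 0},{"dx": 0,"dy": 0,"dz": -150,"turn": 0}]}}

```text
time: 13.32
tool_pos: [0.6193, 0.2308, 0.2066]
ee_rot: [[0.086, 0.996, 0.005], [0.996, -0.086, 0.002], [0.002, 0.005, -1.0]]
force: [0.3, -0.6, 0.0]
grip_width: 0.0005
finger_force: 0.0
```

>>> {"fn": "servo_tool", "kwargs": {"commands": [{"dx": 0,"dy": 0,"dz": 0,"turn": 0},{"dx": 0,"dy": 0,"dz": 0,"turn": 0}], "claw": -1}}

```text
time: 13.48
tool_pos: [0.6175, 0.2293, 0.2011]
ee_rot: [[0.087, 0.996, -0.002], [0.996, -0.087, -0.001], [-0.001, -0.002, -1.0]]
force: [0.6, -1.5, -0.6]
grip_width: 0.0073
finger_force: 0.0
```

```bash
python3 look.py w4 open_end top_shim_centre shim_middle 2>/dev/null || python3 look.py w4 open_end top_shim_centre
```

```text
13.4833 [0.6175 0.2293 0.2011] [ 0.9962 -0.0866 -0.0021] [ 0.1315  0.4708 -0.7697  1.4351  0.3276  1.3696 -0.7362]
top_shim_centre 0.71 [180.2 282.8] [0.6194 0.2428 0.0525]
13.6833 [0.6177 0.2296 0.2014] [ 0.9963 -0.0864 -0.002 ] [ 0.1314  0.471  -0.77    1.4343  0.3275  1.3699 -0.7361]
open_end 0.28 [227.7 280.7] [0.6126 0.1884 0.045 ]
top_shim_centre 0.86 [180.5 283.4] [0.6201 0.2427 0.0525]
```

View pics/w4.png

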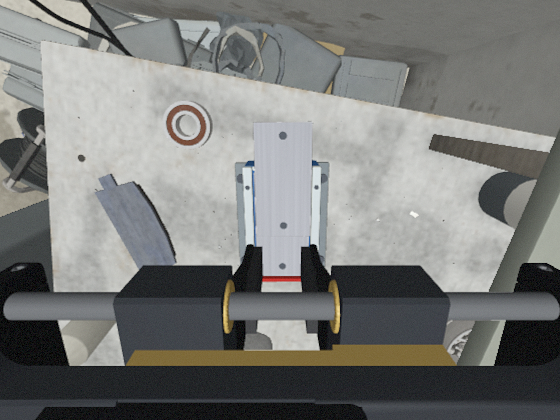

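The plate now overhangs the open end, with its front edge at row 122 (columns 253–312), its holes at (282,135) and (284,226), and the middle plate behind it. I'll work out the pinch point on the overhang.

Run:
```python
from h import *
np.set_printoptions(precision=4,suppress=True)
o=env.get_obs();R=np.array(o["ee_rot"]);t=o["tool_pos"];print(t)
h=[atz("wrist",p,.054,o) for p in[(135,282.5),(225.5,283.5)]];c=np.mean(h,0);d=(h[0]-h[1]);print("holes c",c,d,np.degrees(np.arctan2(d[1],d[0])))
f=[atz("wrist",p,.054,o) for p in[(122,253.5),(122,312)]];print("front",np.mean(f,0),f[1]-f[0])
d/=np.linalg.norm(d)
c2=np.mean(f,0)-d*.06;print("c2",c2,"end face",[atz("wrist",p,.054,o) for p in[(162,248),(162,319)]])
print("grip",R.T@(c+d*.032-t), np.degrees(np.arctan2(R[1,0],R[0,0])))
```

```text
[0.618  0.2298 0.2022]
holes c [0.6201 0.2413 0.054 ] [0.007  0.0944 0.    ] 85.75917490745023
front [0.6249 0.3007 0.054 ] [ 0.0563 -0.0049  0.    ]
c2 [0.6205 0.2408 0.054 ] end face [array([0.5868, 0.2651, 0.054 ]), array([0.6579, 0.2589, 0.054 ])]
grip [0.0437 0.0008 0.1482] 85.0388441826321
```

>>> {"fn": "servo_tool", "kwargs": {"commands": [{"dx": 20,"dy": 1,"dz": 0,"turn": -0.7},{"dx": 40,"dy": 1,"dz": 0,"turn": -0.7},{"dx": 50,"dy": 1,"dz": 10,"turn": -0.7},{"dx": 50,"dy": 1,"dz": 30,"turn": -0.7},{"dx": 50,"dy": 1,"dz": 50,"turn": -0.7},{"dx": 50,"dy": 1,"dz": 70,"turn": -0.7},{"dx": 50,"dy": 1,"dz": 90,"turn": -0.7},{"dx": 50,"dy": 1,"dz": 105,"turn": -0.7},{"dx": 50,"dy": 1,"dz": 115,"turn": -0.7},{"dx": 50,"dy": 1,"dz": 120,"turn": -0.7}], "claw": -1}}

```text
time: 14.67
tool_pos: [0.6228, 0.2791, 0.0809]
ee_rot: [[0.074, 0.997, -0.002], [0.997, -0.074, -0.001], [-0.001, -0.002, -1.0]]
force: [0.6, -0.0, -0.6]
grip_width: 0.0865
finger_force: 0.0
```

>>> {"fn": "servo_tool", "kwargs": {"commands": [{"dx": 0,"dy": 0,"dz": 10,"turn": 0},{"dx": 0,"dy": 0,"dz": 20,"turn": 0},{"dx": 0,"dy": 0,"dz": 30,"turn": 0},{"dx": 0,"dy": 0,"dz": 36,"turn": 0},{"dx": 0,"dy": 0,"dz": 38,"turn": 0},{"dx": 0,"dy": 0,"dz": 38,"turn": 0}]}}

```text
time: 15.17
tool_pos: [0.6233, 0.2795, 0.0442]
ee_rot: [[0.074, 0.997, -0.001], [0.997, -0.074, -0.0], [-0.0, -0.001, -1.0]]
force: [0.1, 1.0, -0.4]
grip_width: 0.0872
finger_force: 0.0
```

>>> {"fn": "servo_tool", "kwargs": {"commands": [{"dx": 0,"dy": 0,"dz": 0,"turn": 0},{"dx": 0,"dy": 0,"dz": 0,"turn": 0},{"dx": 0,"dy": 0,"dz": 0,"turn": 0},{"dx": 0,"dy": 0,"dz": 0,"turn": 0},{"dx": 0,"dy": 0,"dz": 0,"turn": 0},{"dx": 0,"dy": 0,"dz": 0,"turn": 0},{"dx": 0,"dy": 0,"dz": 0,"turn": 0},{"dx": 0,"dy": 0,"dz": 0,"turn": 0},{"dx": 0,"dy": 0,"dz": 0,"turn": 0}], "claw": 1}}

```text
time: 15.92
tool_pos: [0.6236, 0.2796, 0.0449]
ee_rot: [[0.074, 0.997, 0.0], [0.997, -0.074, 0.0], [0.0, 0.0, -1.0]]
force: [-0.2, -0.2, 1.1]
grip_width: 0.0564
finger_force: 30.0
```

>>> {"fn": "servo_tool", "kwargs": {"commands": [{"dx": 0,"dy": 0,"dz": -2,"turn": 0},{"dx": 0,"dy": 0,"dz": -6,"turn": 0},{"dx": 0,"dy": 0,"dz": -14,"turn": 0},{"dx": 0,"dy": 0,"dz": -24,"turn": 0},{"dx": 0,"dy": 0,"dz": -36,"turn": 0},{"dx": 0,"dy": 0,"dz": -46,"turn": 0},{"dx": 0,"dy": 0,"dz": -50,"turn": 0},{"dx": 0,"dy": 0,"dz": -50,"turn": 0},{"dx": 0,"dy": 0,"dz": -50,"turn": 0}]}}

```text
time: 16.67
tool_pos: [0.6236, 0.2795, 0.0951]
ee_rot: [[0.074, 0.997, 0.001], [0.997, -0.074, 0.0], [0.0, 0.001, -1.0]]
force: [-0.2, -0.9, -1.9]
grip_width: 0.0567
finger_force: 30.0
```

```bash
python3 look.py w5 top_shim_centre pad_top
python3 - <<'E'
from h import *
s=env.capture("side");cv2.imwrite("pics/s5.png",np.hstack([cv2.imread("pics/w5.png")[:,:400],cv2.resize(s[170:350,90:270],(400,420))[:, :400]]))
E
```

```text
16.6667 [0.6236 0.2795 0.0951] [ 0.9972 -0.0745  0.0006] [ 0.0303  0.5984 -0.7369  1.4883  0.4159  1.2153 -0.8399]
```

View pics/s5.png

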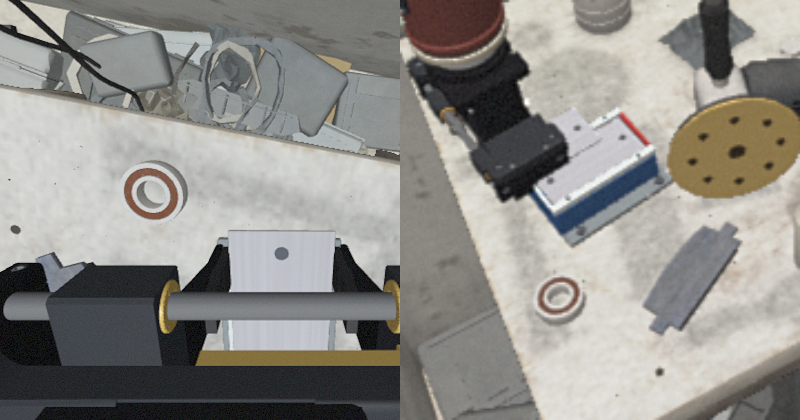

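The wrist crop shows the plate held between the fingers, front edge at row 231 (columns 229–335). The side crop shows it above the magazine, roughly level. I'll check the tilt numerically.

Run:
```python
from h import *
np.set_printoptions(precision=4,suppress=True)
o=env.get_obs();R=np.array(o["ee_rot"]);t=o["tool_pos"]
for z in(.1,.104,.108,.114):
    a,b=[atz("wrist",p,z,o) for p in[(231,229),(231,335)]];h=atz("wrist",(254,281.5),z,o);print(z,np.linalg.norm(a-b),R.T@((a+b)/2-t),R.T@(h-t))
for z in (.104,.09,.08,.07):  # side view of rear edge
    print(z,[proj("side",t*[1,1,0]+R[:,0]*(-.098)+R[:,1]*s+[0,0,z]) for s in(-.028,.028)])
```

```text
0.1 0.05741415245444304 [ 0.0201 -0.0003 -0.0059] [ 0.0063 -0.0006 -0.0059]
0.104 0.05593915281543663 [ 0.0217 -0.0003 -0.0099] [ 0.0083 -0.0006 -0.0099]
0.108 0.05446415317642998 [ 0.0233 -0.0003 -0.0139] [ 0.0103 -0.0006 -0.0139]
0.114 0.05225165371792014 [ 0.0257 -0.0004 -0.0199] [ 0.0132 -0.0006 -0.0199]
0.104 [array([227.4676, 178.9884]), array([214.354 , 166.7938])]
0.09 [array([231.2008, 179.8728]), array([218.1139, 167.7715])]
0.08 [array([233.8228, 180.494 ]), array([220.7557, 168.4585])]
0.07 [array([236.4085, 181.1066]), array([223.3619, 169.1362])]
```

The plate is level, with its centre 38.5 mm behind the TCP. I'll carry it to the pad by lifting high, moving sideways with the turn, and then moving back.

>>> {"fn": "servo_tool", "kwargs": {"commands": [{"dx": 0,"dy": 0,"dz": -20,"turn": 0},{"dx": 0,"dy": 0,"dz": -50,"turn": 0},{"dx": 0,"dy": -15,"dz": -80,"turn": -2},{"dx": 0,"dy": -40,"dz": -100,"turn": -5},{"dx": 0,"dy": -70,"dz": -100,"turn": -8},{"dx": 0,"dy": -100,"dz": -100,"turn": -11},{"dx": 0,"dy": -130,"dz": -100,"turn": -14},{"dx": -10,"dy": -158,"dz": -100,"turn": -17},{"dx": -25,"dy": -178,"dz": -100,"turn": -20},{"dx": -40,"dy": -188,"dz": -100,"turn": -20}]}}

```text
time: 17.7
tool_pos: [0.4299, 0.2542, 0.1942]
ee_rot: [[-0.278, 0.961, -0.001], [0.961, 0.278, -0.001], [-0.001, -0.001, -1.0]]
force: [1.0, 0.4, 0.7]
grip_width: 0.0567
finger_force: 30.0
```

>>> {"fn": "servo_tool", "kwargs": {"commands": [{"dx": -5,"dy": 0,"dz": 0,"turn": 0},{"dx": -5,"dy": 0,"dz": 0,"turn": 0},{"dx": -5,"dy": 0,"dz": 0,"turn": 0}]}}

```text
time: 17.95
tool_pos: [0.4352, 0.2486, 0.195]
ee_rot: [[-0.27, 0.963, 0.001], [0.963, 0.27, 0.0], [-0.0, 0.001, -1.0]]
force: [-0.0, -0.0, -0.3]
grip_width: 0.0568
finger_force: 30.0
```

Run:
```python
from h import *
np.set_printoptions(precision=4,suppress=True)
o=env.get_obs();R=np.array(o["ee_rot"]);t=o["tool_pos"];print(t,R[:,0])
w=env.capture("wrist")
for n in("top_shim_centre","pad_top"):
  for c in("side","top","wrist"):
    im=env.capture(c)
    for q in env.landmark_of(n,c)[:2]: print(c,n,q["p"],q["centre"],atz(c,q["centre"],.017 if n=="pad_top" else t[2]+.0085,o))
s=env.capture("side");cv2.imwrite("pics/s6.png",np.hstack([w[:,:400],cv2.resize(s[150:330,110:290],(400,420))]))
```

```text
[0.4352 0.2486 0.195 ] [-0.2697  0.963  -0.    ]
side top_shim_centre 0.8 [238.9, 200.6] [0.4521 0.2106 0.2035]
top top_shim_centre 0.62 [195.4, 155.8] [0.4489 0.2132 0.2035]
wrist top_shim_centre 0.62 [322.7, 283.3] [0.4451 0.2133 0.2035]
side pad_top 0.93 [286.2, 219.0] [0.441  0.1913 0.017 ]
top pad_top 0.62 [219.9, 180.5] [0.4466 0.1966 0.017 ]
wrist pad_top 0.64 [232.8, 274.5] [0.4418 0.1924 0.017 ]
```

View pics/s6.png

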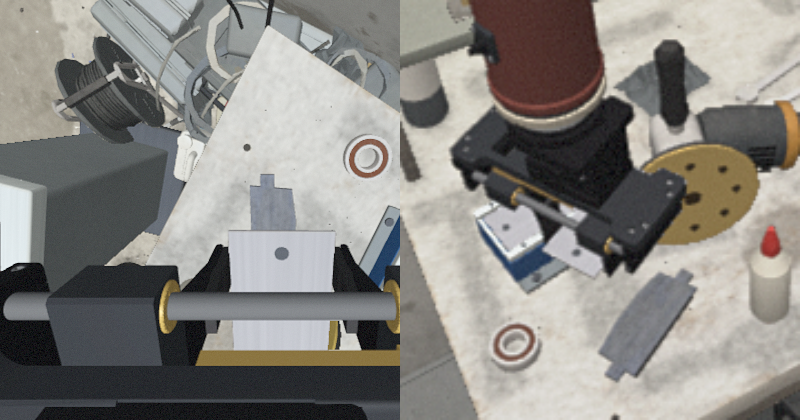

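The plate is held level over the pad. The pad's far end edge is at row 188, perpendicular to the tool, so the angle fits. I'll shift by (-16.5, -8.5) mm and lower.

>>> {"fn": "servo_tool", "kwargs": {"commands": [{"dx": -8,"dy": -4,"dz": 15,"turn": 0},{"dx": -16.5,"dy": -8.5,"dz": 40,"turn": 0},{"dx": -16.5,"dy": -8.5,"dz": 70,"turn": 0},{"dx": -16.5,"dy": -8.5,"dz": 100,"turn": 0},{"dx": -16.5,"dy": -8.5,"dz": 125,"turn": 0},{"dx": -16.5,"dy": -8.5,"dz": 142,"turn": 0},{"dx": -16.5,"dy": -8.5,"dz": 155,"turn": 0},{"dx": -16.5,"dy": -8.5,"dz": 164,"turn": 0},{"dx": -16.5,"dy": -8.5,"dz": 170,"turn": 0},{"dx": -16.5,"dy": -8.5,"dz": 174,"turn": 0}]}}

```text
time: 19.48
tool_pos: [0.431, 0.2309, 0.0207]
ee_rot: [[-0.271, 0.963, 0.0], [0.963, 0.271, 0.0], [0.0, 0.0, -1.0]]
force: [-0.6, 0.2, 0.3]
grip_width: 0.0567
finger_force: 30.0
```

>>> {"fn": "servo_tool", "kwargs": {"commands": [{"dx": 0,"dy": 0,"dz": 2,"turn": 0},{"dx": 0,"dy": 0,"dz": 4,"turn": 0},{"dx": 0,"dy": 0,"dz": 6,"turn": 0},{"dx": 0,"dy": 0,"dz": 7,"turn": 0},{"dx": 0,"dy": 0,"dz": 7,"turn": 0}]}}

```text
time: 19.9
tool_pos: [0.4309, 0.2307, 0.0139]
ee_rot: [[-0.271, 0.963, 0.0], [0.963, 0.271, 0.0], [-0.0, 0.0, -1.0]]
force: [0.4, -0.8, -0.2]
grip_width: 0.0572
finger_force: 30.0
```

>>> {"fn": "servo_tool", "kwargs": {"commands": [{"dx": 0,"dy": 0,"dz": 1,"turn": 0},{"dx": 0,"dy": 0,"dz": 2,"turn": 0},{"dx": 0,"dy": 0,"dz": 3,"turn": 0},{"dx": 0,"dy": 0,"dz": 3,"turn": 0}]}}

```text
time: 20.23
tool_pos: [0.4308, 0.2307, 0.0109]
ee_rot: [[-0.271, 0.963, 0.0], [0.963, 0.271, -0.0], [-0.0, 0.0, -1.0]]
force: [-0.5, -0.9, 0.7]
grip_width: 0.0569
finger_force: 30.0
```

>>> {"fn": "servo_tool", "kwargs": {"commands": [{"dx": 0,"dy": 0,"dz": 0.5,"turn": 0},{"dx": 0,"dy": 0,"dz": 1,"turn": 0},{"dx": 0,"dy": 0,"dz": 1,"turn": 0}]}}

```text
time: 20.48
tool_pos: [0.4309, 0.2307, 0.0107]
ee_rot: [[-0.271, 0.963, 0.0], [0.963, 0.271, -0.001], [-0.001, 0.0, -1.0]]
force: [-5.2, -3.7, 15.6]
grip_width: 0.0569
finger_force: 30.0
```

>>> {"fn": "servo_tool", "kwargs": {"commands": [{"dx": 0,"dy": 0,"dz": 0,"turn": 0},{"dx": 0,"dy": 0,"dz": 0,"turn": 0},{"dx": 0,"dy": 0,"dz": 0,"turn": 0},{"dx": 0,"dy": 0,"dz": 0,"turn": 0},{"dx": 0,"dy": 0,"dz": 0,"turn": 0},{"dx": 0,"dy": 0,"dz": 0,"turn": 0},{"dx": 0,"dy": 0,"dz": -20,"turn": 0},{"dx": 0,"dy": 0,"dz": -60,"turn": 0},{"dx": 0,"dy": 0,"dz": -100,"turn": 0},{"dx": 0,"dy": 0,"dz": -140,"turn": 0}], "claw": -1}}

```text
time: 21.32
tool_pos: [0.4299, 0.2308, 0.1511]
ee_rot: [[-0.272, 0.962, -0.001], [0.962, 0.272, 0.0], [0.001, -0.001, -1.0]]
force: [1.1, -0.6, 0.9]
grip_width: 0.0868
finger_force: 0.0
```

>>> {"fn": "servo_tool", "kwargs": {"commands": [{"dx": -10,"dy": 0,"dz": -40,"turn": 0},{"dx": -30,"dy": 0,"dz": -80,"turn": 0},{"dx": -50,"dy": 0,"dz": -120,"turn": 0},{"dx": -60,"dy": 10,"dz": -140,"turn": 0},{"dx": -60,"dy": 10,"dz": -140,"turn": 0},{"dx": -60,"dy": 10,"dz": -140,"turn": 0}]}}

```text
time: 21.82
tool_pos: [0.4577, 0.1752, 0.2909]
ee_rot: [[-0.269, 0.963, 0.002], [0.963, 0.269, 0.001], [-0.0, 0.002, -1.0]]
force: [-0.5, -0.2, -0.7]
grip_width: 0.0868
finger_force: 0.0
```

```bash
python3 look.py w7 top_shim_centre pad_top bearing_centre
```

```text
21.8167 [0.4577 0.1752 0.2909] [0.963  0.2694 0.0024] [ 0.4495  0.0218 -0.9036  1.6987  0.0179  1.4271 -0.1838]
top_shim_centre 0.76 [152.6 272.1] [0.4379 0.2011 0.0525]
bearing_centre 0.59 [ 90.3 348.8] [0.5062 0.2974 0.0615]
```

View pics/w7.png

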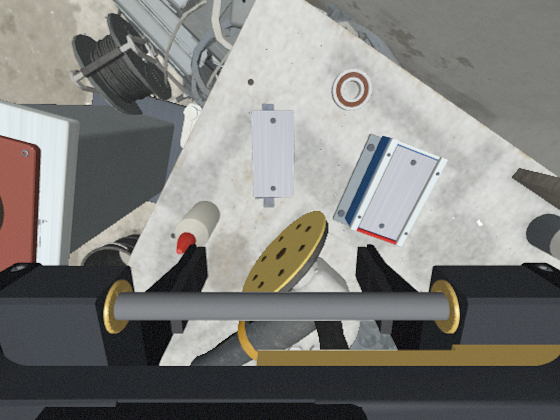

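The plate lies flat on the pad with both ears showing evenly (267,106 and 268,202). The bearing is flat at (352,89) and the lower plates are in the magazine. I'll check the centring numerically.

Run:
```python
from h import *
np.set_printoptions(precision=4,suppress=True)
o=env.get_obs()
P=[atz("wrist",p,.020,o) for p in[(109.5,251),(109,292),(199,253),(197.5,294)]]
print("plate",np.mean(P,0),np.degrees(np.arctan2(*(P[0]+P[1]-P[2]-P[3])[[1,0]])))
E=[atz("wrist",p,.017,o) for p in[(103.5,267.5),(207,268.5)]];print("ears",E,np.mean(E,0),np.degrees(np.arctan2(*(E[0]-E[1])[[1,0]])))
print(o["force"],o["qd"])
```

```text
plate [0.4366 0.1937 0.02  ] 106.60764173264779
ears [array([0.412, 0.258, 0.017]), array([0.4508, 0.1192, 0.017 ])] [0.4314 0.1886 0.017 ] 105.6223793925094
[0.2192 1.252  0.1261] [-0.0021  0.0012  0.     -0.0043  0.0008  0.0014  0.001 ]
```

```bash
python3 -c "
from rig import env
print(env.hand_in())"
```

```text
the job is handed in; nothing more can be done
None
```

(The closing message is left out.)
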